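# Refit the hob's igniter battery and control knob, and hold the knob in for a spark test

## Robot

A 7-joint arm with a two-finger parallel gripper is mounted at the origin on a cart in front of the work surface, level with it; the furniture and walls round the work are solid. World frame = base frame: x ahead of the robot, y to its left, z up, the work surface at z = 0. Lengths are in mm, angles in rad, forces in N, time in s.
With the tool pointing down it reaches from about 425 to 1025 mm from the base axis. Payload 9.4 kg.
Tool frame: the origin (TCP) lies between the finger pads; the fingertips stand 25 mm ahead of it and the grasp point (between the pads) lies 6 mm ahead of it; z points along the fingers, y is the line along which they close (so a half turn about z gives the same grasp; the last joint's range is limited). The gripper opens to 85 mm and grips with 20 to 120 N. Pads are 22 mm wide; open, the fingers measure 114 mm over their backs; the gripper's body (76 mm by 85 mm) begins 54 mm behind the grasp point. The pads swing forward as they close: fully open they stand 13 mm farther back than shut.
Start: joints at [1.267, 0.599, -0.003, 1.599, 0.002, 0.943, -0.08], TCP at [163.015, -706.435, 256.275] pointing down, gripper open.
Joint ranges: [-2.57, 2.57], [-0.35, 1.97], [-1.29, 1.29], [0.11, 2.56], [-1.05, 4.19], [0.11, 1.86], [-2.63, 2.63]. Speed limits (rad/s): [2.22, 2.22, 3.01, 3.01, 3.14, 3.14, 3.14].

## Interface

Orientations are given as a unit quaternion [w, x, y, z].
In Python, from workcell import ctrl, eyes gives the robot as it stands.
- The arm moves only by the tool move_arm, never from a script. Its argument "plan" is a list that holds one entry, the list of rows, each a list of 5 numbers: the shift along the tool's x, y, z in cm, then the turn about the tool's z in degrees, then the opening, from -1 (shut) to 1 (fully open). In form: [[[x, y, z, spin, fingers], ...]]. A call has 1 to 10 rows; each row shifts and turns the commanded pose from where the row before left it, along the tool's axes as they then stand; what a row does not reach is not made up. A row lasts 1/12 s, in which the tool goes at most 41.7 mm and 7.16 degrees, less where a joint would pass 70% of its speed; a pose out of reach is approached as far as the arm can. A call is refused whole if a number of a shift passes 4.17 or a number of a turn 7.16, either way. A call with a gripper value outside its range is refused whole. The fingers move at their own pace and stop on an object; "grip_force" is the grip in N (left out, the last holds). Time passes only in rows, so rows that do not move let the fingers close. It gives the time, the measured TCP pose, the force, the opening and the grip force at its end, in the units of the state.
- ctrl.read_state(): the state, without advancing time (a new reading comes with each control period).
- eyes.grab_frame(name): name is "scene" or "top" or "wrist"; returns a dict with "image" (400x640x3 uint8, blue, green, red), "fx", "fy", "cx", "cy" (pixels), "extrinsics" (4x4, takes a point from camera to world coordinates). Camera axes: x right, y up, looking along -z (the intrinsics and any distortion apply to the point x, -y, -z); pixel columns grow to the right and rows downward; lengths in mm; the calibration is good to about 2 mm. A picture is of the moment at which its call begins. There is no depth.
- ctrl.hand_in(): hands the job in; it is judged then, once.
The state is a dict: "time_s": time; "joints": joint angles; "joint_vel": joint speeds; "tau": joint torques, N m; "tcp_pos": TCP position; "orientation": TCP orientation; "ft_force": force on the tool from outside, world axes, zero at the start; "torque": the same for the moment, N m; "grip_width": finger opening in mm; "grip_force": force on a finger pad.
Only numpy, scipy, OpenCV 4.12 (cv2) and the standard library are available. Lean on these libraries where they do the work, as an engineer would, in place of code of your own. Each camera call takes 0.05 s, during which the arm holds its last target. There are 200 camera calls.

## Task

The table hob has been taken apart for cleaning. Stand the battery block fully down in the igniter pocket at the right of the hob's front strip and swing the orange retaining lever fully shut over it; after that, turn the black knob so that its white pointer faces the off mark behind the spindle and its flat matches the D-shaped spindle, push it fully home on the spindle, and press it in as far as it goes for the spark test. Finish with the gripper still on the knob, keeping it pressed in, and leave the green mug and the blue foil packet where they are.

Things in the scene. Friction and masses are not known exactly. Their poses are not given: they have to be found in the camera images.
- hob: Low single-burner hob, fixed: 304 mm wide (y), 280 deep (x), flat top 50 mm above the counter. Metal front strip with the spindle at left; grey igniter bay in the right front corner; black glass, burner and pan support (to 88 mm high, from 78 mm behind the origin) at the back. Origin: on the counter under the front strip's middle, 43 mm behind the front edge. x to its back, y to its left, z up.
- pocket (a point): Centre of the mouth of the battery pocket, level with the bay's top (50 mm above the counter), 85 mm to the right of the hob's origin. The pocket is a rectangular hole 25 mm along the hob's x by 35 mm along the hob's y, 24 mm deep, with a small bevel at its mouth. Axes as the hob's.
- battery: Loose dark grey block with a yellow band, 22 (its x) x 32 (its y) x 46 mm tall, about 55 g, standing upright on the counter left or right of the hob. Origin: centre of its underside; z up. In the pocket its x lies along the hob's x, either way round (half a turn). Fully down its origin is 24 mm below the pocket's mouth and it stands 22 mm proud.
- lever (a joint): Opening angle of the orange retaining lever, rad: 0 = fully shut (arm across the pocket along the hob's +y, 2 mm above a seated battery); 1.6 to 2.1 at the start (arm out to the hob's front and right). Turns about the vertical (shutting is clockwise from above), stays where left (0.03 N m friction), stops at 0 and 2.2. The arm cannot pass over a battery that stands too high.
- lever_pivot (a point): Top of the lever's pivot: the vertical axis it turns about, 36 mm to the right (hob's -y) of the pocket's centre; 81 mm above the counter. The arm is 12 mm wide and lies between 74 and 80 mm above the counter.
- lever_tab (a point): Centre of the top of the orange tab at the lever's tip, 66 mm from the pivot axis, 106 mm above the counter. The tab is 10 mm thick (x: the way it moves when shutting), 14 mm long (y: outward along the arm) and rises 26 mm above the arm; pinch it from above or push it from the side. A small grey stop, 79 mm above the counter, stands behind the shut arm under the tab.
- knob: Loose black knob, about 45 g, standing on its round skirt (diameter 44 mm) on the counter, on the other side of the hob from the battery. 38 mm tall; grip bar on top 40 mm long (its x), 12 wide (its y), 20 to 38 mm above the underside. Origin: centre of the underside; z up; +x: white pointer. D-shaped bore in the underside 18 mm deep, radius 7.7 mm, flat 2.2 mm from the axis on the +x side.
- knob_pointer (a point): Outer end of the white pointer line on top of the knob's bar: 20 mm from the knob's axis, 38 mm above its underside.
- spindle (a joint): How far the spindle is pressed down, in m: 0 = out (start), 0.008 = fully in, on its stop. A spring pushes it back: about 3 N to start it and 8 N when fully in. It does not turn.
- spindle_tip (a point): Centre of the tip of the upright D-shaped steel spindle, 79 mm above the counter when out, 60 mm left of the hob's origin. Diameter 14 mm, deep flat 1.5 mm from the axis on the +x side (to the hob's back, where a black off mark is printed); the last 4 mm taper to 0.62 of the size. Axes as the hob's; moves down with the spindle.
- spindle_seat (a point): Point on the spindle's axis 18 mm below its tip, moving with it: where the centre of the knob's underside lies when the knob is fully home (bore's end on the tip) with its pointer along the hob's +x. 61 mm above the counter with the spindle out, 53 mm fully in. Axes as the hob's.
- green_mug: Green mug, 92 mm wide, 100 mm tall, a bystander towards the back right. Origin: centre of its underside.
- biscuits: Dark blue foil food packet, 129 by 211 by 50 mm, a bystander behind at left. Origin: centre of its underside.
There are look-alikes about, which are no part of the job. There is more than one size of the knob; the job needs the largest.

How it is judged:
By the outcome, as a careful person would: the job done as asked, in the order asked, and still so for the second after the job is handed in, while the arm keeps its last pose, push and grip.
It also fails if it takes over 72 s, if anything falls off the work surface, if the arm or the gripper's body presses on something with over 40 N, if the wrist force passes 120 N, or if a joint passes its speed limit or range.

## Working session

There is one attempt and no reset: what is moved stays moved. The work goes in short steps, Python scripts to look and compute and a tool call to move; the robot and the scene stay as the last step left them, time stands still between calls to the robot, and variables do not carry over. Pictures are saved under pics/ and viewed, at most 10 in all, crops included, and the job is handed in when it is done.

Besides the shell and the picture viewer there is one more tool, called after "Request:" as a command line: name --argument value ..., lists and objects as JSON in quotes. move_arm: Moves the arm, as the interface text tells. Its arguments: {"type":"object","properties":{"plan":{"type":"array"},"grip_force":{"type":"number"}},"required":["plan"]}

```bash
ls; mkdir -p pics
cat > h.py <<'E'
import numpy as np, cv2
from workcell import ctrl, eyes
def grab(n):
    f=eyes.grab_frame(n); np.savez('f_'+n+'.npz',**{k:np.array(v) for k,v in f.items()}); return f
def load(n): return dict(np.load('f_'+n+'.npz',allow_pickle=True))
def ray(f,u,v):
    d=np.array([(u-f['cx'])/f['fx'],-(v-f['cy'])/f['fy'],-1.]); E=np.array(f['extrinsics'])
    return E[:3,3],E[:3,:3]@d
def onz(f,u,v,z):
    o,d=ray(f,u,v); return o+d*(z-o[2])/d[2]
def proj(f,p):
    E=np.array(f['extrinsics']); c=E[:3,:3].T@(np.array(p)-E[:3,3]); return f['cx']-f['fx']*c[0]/c[2], f['cy']+f['fy']*c[1]/c[2]
def tri(f1,p1,f2,p2):
    o1,d1=ray(f1,*p1);o2,d2=ray(f2,*p2)
    s=np.linalg.lstsq(np.c_[d1,-d2],o2-o1,rcond=None)[0]
    a=o1+s[0]*d1;b=o2+s[1]*d2; return (a+b)/2,np.linalg.norm(a-b)
E
python3 - <<'E'
from h import *
for n in('scene','top','wrist'):
    f=grab(n); cv2.imwrite(f'pics/{n}0.png',f['image']); print(n,[k for k in f],f['fx'],f['cx'],f['cy'],np.round(f['extrinsics'],3).tolist())
print(ctrl.read_state())
E
```

```text
pics
scene ['image', 'fx', 'fy', 'cx', 'cy', 'extrinsics'] 455.68967857414066 311.1923971938073 197.56673267319925 [[-0.552, 0.43, -0.714, -273.369], [-0.833, -0.264, 0.485, 585.375], [0.02, 0.863, 0.504, 694.866], [0.0, 0.0, 0.0, 1.0]]
top ['image', 'fx', 'fy', 'cx', 'cy', 'extrinsics'] 499.89801971873254 321.07502808029614 192.17191333991437 [[0.376, 0.826, -0.421, -124.184], [-0.927, 0.34, -0.16, -273.858], [0.011, 0.45, 0.893, 1559.793], [0.0, 0.0, 0.0, 1.0]]
wrist ['image', 'fx', 'fy', 'cx', 'cy', 'extrinsics'] 290.42327992647154 324.6577306758884 197.41711717502912 [[0.225, 0.931, 0.287, 236.484], [-0.974, 0.215, 0.065, -688.012], [-0.001, -0.295, 0.956, 373.153], [0.0, 0.0, 0.0, 1.0]]
{'time_s': 0.15, 'joints': array([ 1.26728814,  0.5999678 , -0.00251152,  1.59994347,  0.00179824,
        0.94288668, -0.0798099 ]), 'joint_vel': array([-0.00113057, -0.00120208,  0.00286542, -0.00081532, -0.00244257,
        0.00029253,  0.00060213]), 'tau': array([ 2.91673008e-03, -7.76997328e+01,  1.56648807e+00, -2.58240795e+01,
        1.24602343e-02,  6.77833727e-03,  5.10594430e-05]), 'tcp_pos': array([ 162.93515541, -706.12588297,  255.59761698]), 'orientation': array([-5.86900792e-04,  9.93575270e-01,  1.13171645e-01, -1.33137629e-04]), 'ft_force': array([ 0.59492975, -1.09730093, -0.79339073]), 'torque': array([-0.01350492, -0.01761875,  0.0377823 ]), 'grip_force': 0.0, 'grip_width': 85.24819773266954}
```

View pics/scene0.png

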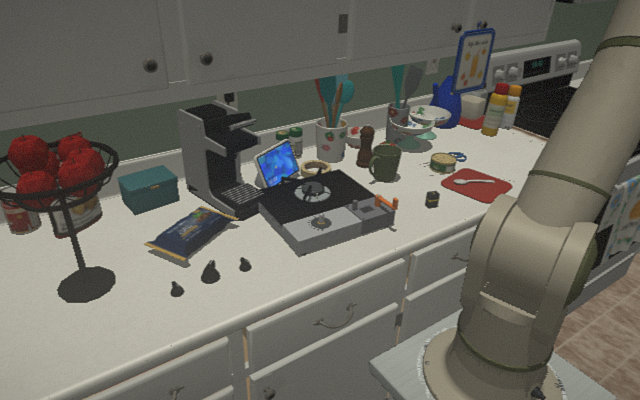

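View pics/top0.png

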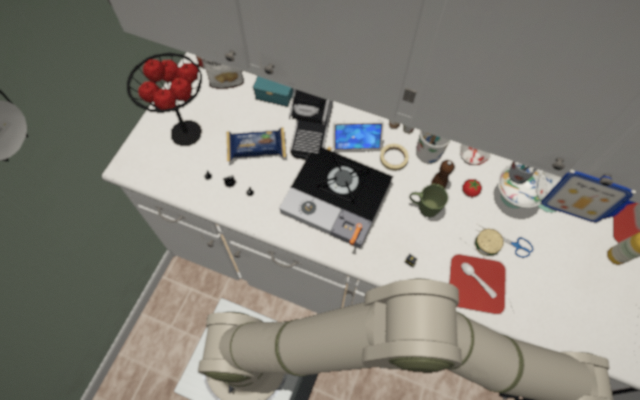

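The scene view shows three knobs: small (177,289), large (210,271), and small (245,265). The battery is at (432,199) and the hob at (325,210). The top view shows knobs at (208,175), (229,181) and (250,190), the battery at (411,260), and the orange lever at (356,234). I'll zoom in to pick points.

Run:
```python
from h import *
s=load('scene')['image'];t=load('top')['image']
def crop(im,x,y,w,h,k): return cv2.resize(im[y:y+h,x:x+w],None,fx=k,fy=k,interpolation=cv2.INTER_CUBIC)
a=crop(t,195,145,240,130,3.33)[:300] ; a=crop(t,270,145,160,130,2.5); b=crop(t,195,160,80,50,4)
c=crop(s,250,165,200,90,4); d=crop(s,160,245,100,60,4)
top=np.zeros((240*1,800,3),np.uint8); top[:200,:320]=b; top[:240,400:800]=d
bot=cv2.resize(c,(800,360))
cv2.imwrite('pics/c1.png',np.vstack([top,bot]))
```

```text
(no output)
```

View pics/c1.png

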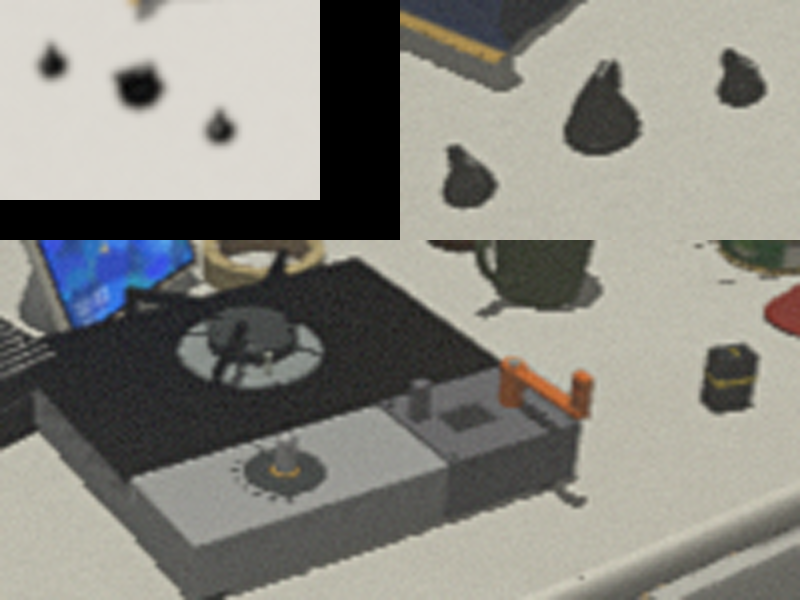

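Run:
```python
from h import *
s=load('scene');t=load('top')
pts=dict(FL=(297.5,241.25,50),FR=(394.5,211,50),spin=(321.75,214.5,79),pocket=(366.75,208.75,50),pivot=(378,195,81),tab=(395.75,198.5,106),batt=(433.75,193,46),knobtop=(211.5,261.5,38),knobskirt=(210.5,276,5))
for k,(u,v,z) in pts.items():
    p=onz(s,u,v,z); print(k,np.round(p,1),'top px',np.round(proj(t,p),1))
g=t['image']; 
for n,(x0,y0,x1,y1) in dict(knobs=(195,160,275,205),batt=(400,250,422,270)).items():
    m=(g.max(2)<110).astype(np.uint8)[y0:y1,x0:x1]
    for q in cv2.connectedComponentsWithStats(m)[3][1:]: print(n,q+[x0,y0], onz(t,*(q+[x0,y0]),20).round(1))
hsv=cv2.cvtColor(g,cv2.COLOR_BGR2HSV); m=cv2.inRange(hsv,(5,150,120),(18,255,255))[210:260,330:380]
ys,xs=np.nonzero(m);print('orange',xs.min()+330,xs.max()+330,ys.min()+210,ys.max()+210)
```

```text
FL [483.5 107.8  50. ] top px [278.3 206.3]
FR [ 462.9 -187.1   50. ] top px [359.3 243.3]
spin [514.5  16.4  79. ] top px [307.  204.3]
pocket [ 511.3 -130.6   50. ] top px [348.2 224.3]
pivot [ 512.7 -167.9   81. ] top px [359.8 224.2]
tab [ 442.8 -164.5  106. ] top px [351.7 239.9]
batt [ 481.1 -357.5   46. ] top px [411.3 257.9]
knobtop [534.8 307.8  38. ] top px [231.8 175.4]
knobskirt [526.8 316.8   5. ] top px [229.9 180.9]
knobs [231. 160.] [597.5 345.4  20. ]
knobs [207.75862069 175.44827586] [510.6 392.2  20. ]
knobs [229.24418605 181.36046512] [518.2 312.3  20. ]
knobs [249.66666667 192.1       ] [507.5 228.6  20. ]
batt [410.2173913  260.57971014] [ 481.3 -358.4   20. ]
orange 350 360 228 243
```

The three knobs are at top px (208,175), (229,181) and (250,190); only the middle one is the large size, and the crop confirms it. There is one battery candidate, at (411,260). I'm moving over it for a close look.

```bash
cat >> h.py <<'E'
def yaw(st=None):
    st=st or ctrl.read_state(); w,x,y,z=st['orientation']; return np.degrees(np.arctan2(2*(x*y+w*z),1-2*(y*y+z*z)))
def plan(p,yw=None,cmax=4.1):
    "rows toward TCP p (mm), tool-x azimuth yw (deg), tool down"
    st=ctrl.read_state(); y0=yaw(st); yw=y0 if yw is None else yw
    d=(np.array(p)-st['tcp_pos'])/10; dy=(yw-y0+180)%360-180
    n=max(1,int(np.ceil(np.linalg.norm(d)/cmax)),int(np.ceil(abs(dy)/7.1)))
    R=[]
    for i in range(n):
        a=np.radians(y0+dy*i/n); c,s=np.cos(a),np.sin(a)
        R.append([round(v,2) for v in (c*d[0]/n+s*d[1]/n, s*d[0]/n-c*d[1]/n, -d[2]/n, -dy/n)])
    print(n,'from',st['tcp_pos'].round(1),round(y0,2),'d',(10*d).round(1),'dyaw',round(dy,2));
    for r in R: print(r)
E
python3 -c "
from h import *
plan([475,-362,215],88)"
```

```text
12 from [ 162.9 -706.1  255.6] 13.0 d [312.1 344.1 -40.6] dyaw 75.0
[np.float64(3.18), np.float64(-2.21), np.float64(0.34), np.float64(-6.25)]
[np.float64(3.4), np.float64(-1.85), np.float64(0.34), np.float64(-6.25)]
[np.float64(3.58), np.float64(-1.47), np.float64(0.34), np.float64(-6.25)]
[np.float64(3.72), np.float64(-1.07), np.float64(0.34), np.float64(-6.25)]
[np.float64(3.81), np.float64(-0.66), np.float64(0.34), np.float64(-6.25)]
[np.float64(3.86), np.float64(-0.24), np.float64(0.34), np.float64(-6.25)]
[np.float64(3.87), np.float64(0.18), np.float64(0.34), np.float64(-6.25)]
[np.float64(3.82), np.float64(0.6), np.float64(0.34), np.float64(-6.25)]
[np.float64(3.74), np.float64(1.02), np.float64(0.34), np.float64(-6.25)]
[np.float64(3.6), np.float64(1.42), np.float64(0.34), np.float64(-6.25)]
[np.float64(3.43), np.float64(1.8), np.float64(0.34), np.float64(-6.25)]
[np.float64(3.21), np.float64(2.16), np.float64(0.34), np.float64(-6.25)]
```

Request:
move_arm --plan '[[[3.2,-2.2,0.3,-6.25,1],[3.4,-1.85,0.3,-6.25,1],[3.6,-1.5,0.3,-6.25,1],[3.7,-1.1,0.3,-6.25,1],[3.8,-0.7,0.3,-6.25,1],[3.9,-0.2,0.3,-6.25,1],[3.9,0.2,0.3,-6.25,1],[3.8,0.6,0.3,-6.25,1],[3.7,1.0,0.3,-6.25,1],[3.6,1.4,0.3,-6.25,1]]]'

```text
time_s: 0.98
tcp_pos: [423.8, -417.8, 226.1]
orientation: [0.0, 0.789, 0.614, -0.0]
ft_force: [0.4, -1.1, -0.6]
grip_width: 85.2
grip_force: 0.0
```

Request:
move_arm --plan '[[[3.4,1.8,0.3,-6.25,1],[3.2,2.2,0.3,-6.25,1],[0,0,0,0,1],[0,0,0,0,1]]]'

```text
time_s: 1.32
tcp_pos: [476.9, -360.0, 220.0]
orientation: [-0.0, 0.718, 0.696, 0.001]
ft_force: [-0.6, -1.6, -0.6]
grip_width: 85.4
grip_force: 0.0
```

Run:
```python
from h import *
st=ctrl.read_state();print(st['time_s'],st['tcp_pos'],yaw(st),st['joints'].round(2))
f=grab('wrist');cv2.imwrite('pics/w1.png',f['image']); print(np.round(f['extrinsics'],3).tolist())
```

```text
1.3167 [ 476.87080578 -360.02396784  219.97687434] 88.25593617298527 [ 0.81  0.51 -0.38  1.92  0.26  0.76  0.26]
[[1.0, 0.029, 0.008, 479.122], [-0.03, 0.955, 0.294, -283.537], [0.001, -0.294, 0.956, 337.748], [0.0, 0.0, 0.0, 1.0]]
```

View pics/w1.png

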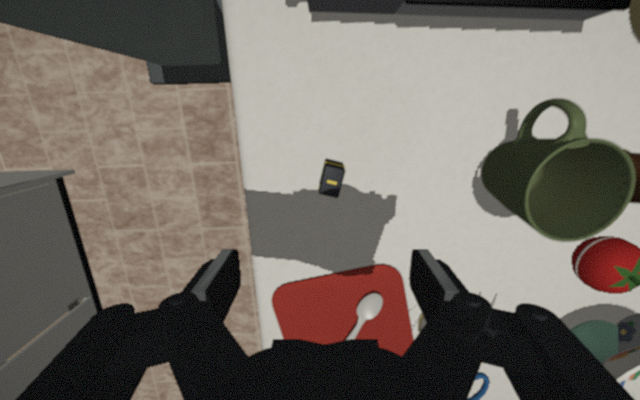

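The wrist view shows the battery near (332,178), slightly rotated, with the yellow dash on top. The mug is at (560,170), well clear. Next I'm measuring the battery's top quad.

Run:
```python
from h import *
f=load('wrist');im=f['image']
c=cv2.resize(im[150:205,300:365],None,fx=9,fy=9,interpolation=cv2.INTER_CUBIC);cv2.imwrite('pics/b1.png',c)
print(onz(f,332,183,46), proj(f,[481,-358,46]))
```

```text
[ 484.83324786 -357.9295966    46.        ] (np.float64(328.30057290625234), np.float64(183.1762823912646))
```

View pics/b1.png

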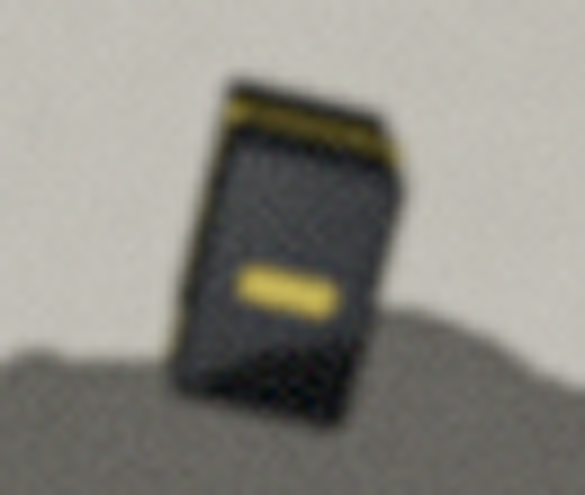

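Run:
```python
from h import *
f=load('wrist')
P=np.array([onz(f,300+u/9,150+v/9,46) for u,v in [(235,145),(403,180),(345,425),(180,388)]])
print(P.round(1),P.mean(0).round(1))
for i in range(4):
    d=P[(i+1)%4]-P[i]; print(np.linalg.norm(d).round(1),np.degrees(np.arctan2(d[1],d[0])).round(1))
c=P.mean(0)
plan([c[0],c[1],100],88.26-12-2)
```

```text
[[ 479.3 -340.    46. ]
 [ 498.2 -344.6   46. ]
 [ 491.1 -373.5   46. ]
 [ 472.  -368.4   46. ]] [ 485.2 -356.7   46. ]
19.5 -13.7
29.7 -103.7
19.8 165.1
29.3 75.7
3 from [ 475.4 -361.9  220. ] 88.04 d [   9.8    5.2 -120. ] dyaw -13.78
[np.float64(0.19), np.float64(0.32), np.float64(4.0), np.float64(4.59)]
[np.float64(0.21), np.float64(0.3), np.float64(4.0), np.float64(4.59)]
[np.float64(0.23), np.float64(0.29), np.float64(4.0), np.float64(4.59)]
```

Request:
move_arm --plan '[[[0.2,0.3,4.0,4,0.2],[0.2,0.25,4.0,4,0.2],[0.2,0.25,4.0,4.1,0.2],[0,0,0,0,0.2],[0,0,0,0,0.2]]]'

```text
time_s: 1.78
tcp_pos: [482.0, -357.6, 99.0]
orientation: [-0.002, 0.788, 0.615, -0.001]
ft_force: [0.4, -0.2, 1.3]
grip_width: 51.2
grip_force: 0.0
```

Run:
```python
from h import *
st=ctrl.read_state();print(st['time_s'],st['grip_width'])
plan([484.3,-357,52],75.9)
f=grab('wrist');cv2.imwrite('pics/w2.png',f['image'])
```

```text
1.7833 51.169473799927964
2 from [ 482.  -357.6   99. ] 75.92 d [  2.3   0.6 -47. ] dyaw -0.02
[np.float64(0.06), np.float64(0.1), np.float64(2.35), np.float64(0.01)]
[np.float64(0.06), np.float64(0.1), np.float64(2.35), np.float64(0.01)]
```

View pics/w2.png

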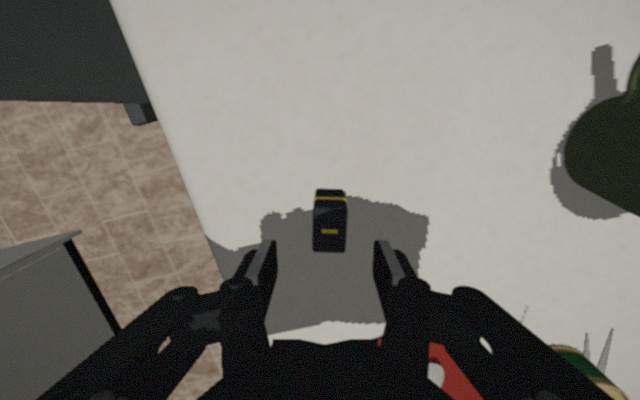

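The battery at (330,225) is squared up between the fingers. Descending and gripping.

Request:
move_arm --plan '[[[0,0.1,2.35,0,0.2],[0,0.1,2.35,0,0.2],[0,0,0,0,0.2],[0,0,0,0,-0.6],[0,0,0,0,-1],[0,0,0,0,-1],[0,0,0,0,-1],[0,0,0,0,-1]]]' --grip_force 40

```text
time_s: 2.5
tcp_pos: [486.3, -358.6, 55.7]
orientation: [0.001, 0.789, 0.615, 0.0]
ft_force: [-0.7, 0.4, 8.3]
grip_width: 20.9
grip_force: 41.5
```

Request:
move_arm --plan '[[[0,0,0,0,-1],[0,0,-2.5,0,-1],[0,0,-4,0,-1],[0,0,-4,0,-1],[0,0,-2,0,-1],[0,0,0,0,-1]]]'

```text
time_s: 3.0
tcp_pos: [487.8, -359.1, 184.8]
orientation: [0.004, 0.789, 0.615, 0.001]
ft_force: [-0.2, -1.2, -0.7]
grip_width: 21.0
grip_force: 40.7
```

Run:
```python
from h import *
st=ctrl.read_state();print(st['time_s'],st['grip_width'],st['grip_force'])
# hob yaw est; pocket (511,-131); view pose: camera sits 77mm along tool x beyond TCP, looks back
plan([500,-190,175],87)
```

```text
3.0 20.99200419968867 40.65276366658509
5 from [ 487.8 -359.1  184.8] 75.88 d [ 12.2 169.1  -9.8] dyaw 11.12
[np.float64(3.34), np.float64(-0.59), np.float64(0.2), np.float64(-2.22)]
[np.float64(3.36), np.float64(-0.46), np.float64(0.2), np.float64(-2.22)]
[np.float64(3.38), np.float64(-0.33), np.float64(0.2), np.float64(-2.22)]
[np.float64(3.39), np.float64(-0.2), np.float64(0.2), np.float64(-2.22)]
[np.float64(3.39), np.float64(-0.06), np.float64(0.2), np.float64(-2.22)]
```

Request:
move_arm --plan '[[[3.4,-0.6,-0.8,-2.2,-1],[3.4,-0.5,-0.8,-2.2,-1],[3.4,-0.3,-0.8,-2.2,-1],[3.4,-0.2,-0.8,-2.2,-1],[3.4,-0.1,-0.8,-2.2,-1],[0,0,0,0,-1],[0,0,0,0,-1],[0,0,0,0,-1]]]'

```text
time_s: 3.67
tcp_pos: [497.5, -187.6, 218.6]
orientation: [0.0, 0.726, 0.688, -0.0]
ft_force: [0.2, -0.4, -0.4]
grip_width: 21.1
grip_force: 40.6
```

Run:
```python
from h import *
st=ctrl.read_state();print(st['time_s'],st['tcp_pos'],yaw(st),st['grip_width'])
f=grab('wrist');cv2.imwrite('pics/w3.png',cv2.resize(f['image'],(800,500),interpolation=cv2.INTER_CUBIC))
```

```text
3.6667 [ 497.50322077 -187.59838453  218.58847474] 86.8797108288351 21.087702610357926
```

View pics/w3.png

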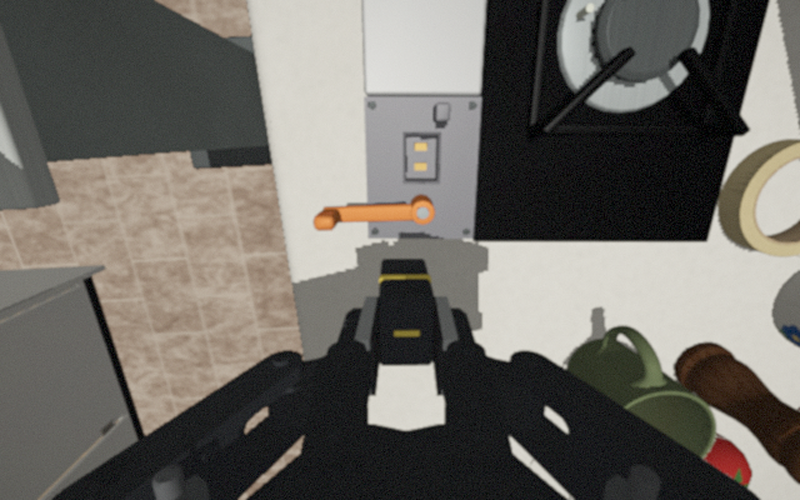

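The view (800 px wide) shows the pocket with gold contacts at (421,156), the pivot at (423,211), the tab at (325,218) and the stop at (442,112). The battery is held straight, with its dash at (407,334). Now computing precisely.

Run:
```python
from h import *
f=load('wrist');im=f['image'];g=cv2.cvtColor(im,cv2.COLOR_BGR2GRAY);hsv=cv2.cvtColor(im,cv2.COLOR_BGR2HSV)
st=ctrl.read_state();T=st['tcp_pos']
s=1.25
x0,y0,x1,y1=[int(v/s) for v in (398,127,446,187)]
print(g[y0:y1:3,x0:x1:2])
sub=cv2.resize(g[y0:y1,x0:x1],None,fx=8,fy=8,interpolation=cv2.INTER_CUBIC)
for th in(70,85,95):
    m=(sub<th).astype(np.uint8);ys,xs=np.nonzero(m); r=cv2.minAreaRect(np.c_[xs,ys].astype(np.float32))
    B=cv2.boxPoints(r)/8+[x0-.4375,y0-.4375]; P=np.array([onz(f,*b,50) for b in B])
    print(th,P.mean(0).round(1),[(np.linalg.norm(P[i]-P[i-1]).round(1),np.degrees(np.arctan2(*(P[i]-P[i-1])[1::-1])).round(1)) for i in range(4)])
# yellow dash
def cen(m,x0,y0,x1,y1):
    ys,xs=np.nonzero(m[y0:y1,x0:x1]); return xs.mean()+x0,ys.mean()+y0,len(xs)
y=cv2.inRange(hsv,(18,120,90),(35,255,255)); u,v,n=cen(y,300,255,345,275); P=onz(f,u,v,T[2]-9.7); print('dash',u,v,n,'offset from TCP',(P-T).round(1))
o=cv2.inRange(hsv,(5,130,90),(17,255,255)); ys,xs=np.nonzero(o);print('orange',xs.min(),xs.max(),len(xs))
print('pivot',onz(f,423/s,212/s,81).round(1),'tab',onz(f,321/s,220/s,106).round(1))
# bay edges: column scan left edge & right edges, row edges
for q in [(365.5,97),(369.5,235),(482,95),(475,238),(366,94),(481,95)]: print(q,onz(f,q[0]/s,q[1]/s,50).round(1))
```

```text
[[162 163 162 164 162 164 164 161 162 163 161 165 162 162 162 119  78  80
   75]
 [161 163 160 157 161 161 161 159 158 158 157 154 160 156 159 154 158 156
  163]
 [162 163 139 104  93  90  87  89  91  97  99  97  99  99  96  97 104 122
  157]
 [161 162 138 107 137 148 151 151 154 117  74  77  92 101 105  93  84 128
  158]
 [162 161 142 116 160 162 157 160 161 160 162 161 159 162 160 139  94 132
  157]
 [163 161 139 119 162 162 156 189 202 202 201 193 156 157 162 139  94 133
  159]
 [160 161 139 118 160 160 157 187 198 199 200 197 165 161 162 129  98 134
  157]
 [161 161 138 116 161 161 160 159 158 157 160 156 159 155 161 125  96 136
  156]
 [157 158 138  95 146 160 158 161 159 159 158 158 160 158 160 125  98 138
  156]
 [158 158 137  92 145 157 158 157 158 157 156 153 156 158 158 121 100 139
  156]
 [160 157 144  93 144 158 163 187 191 191 192 187 160 156 159 111  93 137
  157]
 [156 161 138  93 137 161 164 191 198 199 197 193 157 158 157 115  93 138
  156]
 [159 156 138 107 145 156 158 162 160 163 158 161 157 156 157 114  98 137
  153]
 [157 159 137 118 156 157 158 159 156 157 156 1
[... 382 characters left out ...]
[ 515.3 -125.7   50. ] [(np.float64(29.0), np.float64(176.7)), (np.float64(40.4), np.float64(86.7)), (np.float64(27.8), np.float64(-3.3)), (np.float64(40.4), np.float64(-91.6))]
95 [ 515.  -125.9   50. ] [(np.float64(30.1), np.float64(176.2)), (np.float64(41.0), np.float64(86.1)), (np.float64(28.8), np.float64(-3.8)), (np.float64(41.0), np.float64(-92.1))]
dash 325.48387096774195 266.258064516129 93 offset from TCP [ 0.7  2.  -9.7]
orange 252 598 1251
pivot [ 511.3 -164.6   81. ] tab [ 444. -161.  106.]
(365.5, 97) [473.9 -83.4  50. ]
(369.5, 235) [ 468.  -187.9   50. ]
(482, 95) [559.  -86.6  50. ]
(475, 238) [ 554.1 -195.1   50. ]
(366, 94) [474.4 -81.4  50. ]
(481, 95) [558.3 -86.6  50. ]
```

Run:
```python
from h import *
f=load('wrist');g=cv2.GaussianBlur(cv2.cvtColor(f['image'],cv2.COLOR_BGR2GRAY),(3,3),0).astype(float)
def cross(a,th,i0,step):
    i=i0
    while a[i]>=th: i+=step
    return i-step*(th-a[i])/(a[i-step]-a[i]) if a[i-step]!=a[i] else i
L=[(cross(g[r],149,319,1),r) for r in range(110,144)]; R=[(cross(g[r],149,356,-1),r) for r in range(110,144)]
T=[(c,cross(g[:,c],149,105,1)) for c in range(326,346)]; B=[(c,cross(g[:,c],144,150,-1)) for c in range(326,346)]
def fit(pts,z=50):
    P=np.array([onz(f,*p,z)[:2] for p in pts]); vx,vy,x,y=cv2.fitLine(P.astype(np.float32),cv2.DIST_HUBER,0,.01,.01).ravel(); return np.array([x,y]),np.degrees(np.arctan2(vy,vx)),P.std(0).round(2)
for n,p in zip('LRTB',(L,R,T,B)): print(n,*fit(p))
# long edges by gradient: strip front edge rows 5..180, bay right edge, strip/bay border
def grad_rows(rows,c0,c1): return [(c0+.5+np.argmax(np.abs(np.diff(g[r,c0:c1]))),r) for r in rows]
print('front',fit(grad_rows(range(82,165),285,303))); print('frontstrip',fit(grad_rows(range(3,72),280,300)))
print('bayright',fit(grad_rows(range(80,188),372,392)),fit(grad_rows(range(2,72),380,396)))
print('border',fit([(c,70+.5+np.argmax(np.abs(np.diff(g[70:80,c])))) for c in range(300,380)]))
```

```text
L [ 497.6267 -128.3364] 86.29294 [0.59 9.14]
R [ 528.2144 -128.5199] 87.975426 [0.33 9.16]
T [ 512.7118 -108.8458] -3.1144624 [5.4 0.3]
B [ 508.75568 -148.59845] -4.5980167 [5.63 0.47]
front (array([ 470.43546, -119.78002], dtype=float32), np.float32(86.57418), array([ 1.58, 22.19]))
frontstrip (array([475.18002 , -59.665806], dtype=float32), np.float32(89.62523), array([ 0.89, 15.7 ]))
bayright (array([ 555.85065, -138.93413], dtype=float32), np.float32(86.704544), array([ 1.73, 29.53])) (array([559.8939, -54.4089], dtype=float32), np.float32(86.90126), array([ 0.93, 15.89]))
border (array([519.38116, -83.20396], dtype=float32), np.float32(-3.1074498), array([21.03,  1.14]))
```

Run:
```python
from h import *
plan([512.5,-130.8,135],86.7)
```

```text
3 from [ 497.4 -188.2  218.3] 86.8 d [ 15.1  57.4 -83.3] dyaw -0.1
[np.float64(1.94), np.float64(0.4), np.float64(2.78), np.float64(0.03)]
[np.float64(1.94), np.float64(0.4), np.float64(2.78), np.float64(0.03)]
[np.float64(1.94), np.float64(0.4), np.float64(2.78), np.float64(0.03)]
```

Request:
move_arm --plan '[[[3,0.6,0,0,-1],[2.8,0.6,2,0,-1],[0,0,3,0,-1],[0,0,3.3,0,-1],[0,0,0,0,-1],[0,0,0,0,-1],[0,0,0,0,-1]]]'

```text
time_s: 4.3
tcp_pos: [513.1, -130.8, 136.0]
orientation: [0.0, 0.727, 0.687, -0.0]
ft_force: [-0.3, -0.9, -1.2]
grip_width: 21.3
grip_force: 40.6
```

Run:
```python
from h import *
plan([512.5,-130.8,114],86.7)
f=grab('wrist');s=grab('scene');im=f['image'];T=ctrl.read_state()['tcp_pos']
hsv=cv2.cvtColor(im,cv2.COLOR_BGR2HSV);y=cv2.inRange(hsv,(18,120,90),(35,255,255));y[:250]=0;y[280:]=0
ys,xs=np.nonzero(y);P=onz(f,xs.mean(),ys.mean(),T[2]-9.7);print(len(xs),(P-T).round(1))
print('pocket px',proj(f,[512.9,-128.8,50]))
a=cv2.resize(im[60:320,200:460],None,fx=2,fy=2,interpolation=cv2.INTER_CUBIC)
b=cv2.resize(s['image'][150:230,330:410],None,fx=3.5,fy=3.5,interpolation=cv2.INTER_CUBIC)
o=np.zeros((520,800,3),np.uint8);o[:,:520]=a;o[:280,520:]=b;cv2.imwrite('pics/w4.png',o)
```

```text
1 from [ 513.1 -130.8  136. ] 86.8 d [ -0.6  -0.  -22. ] dyaw -0.1
[np.float64(-0.0), np.float64(-0.06), np.float64(2.2), np.float64(0.1)]
94 [-0.   2.  -9.7]
pocket px (np.float64(324.1422307081024), np.float64(212.46177371376132))
```

View pics/w4.png

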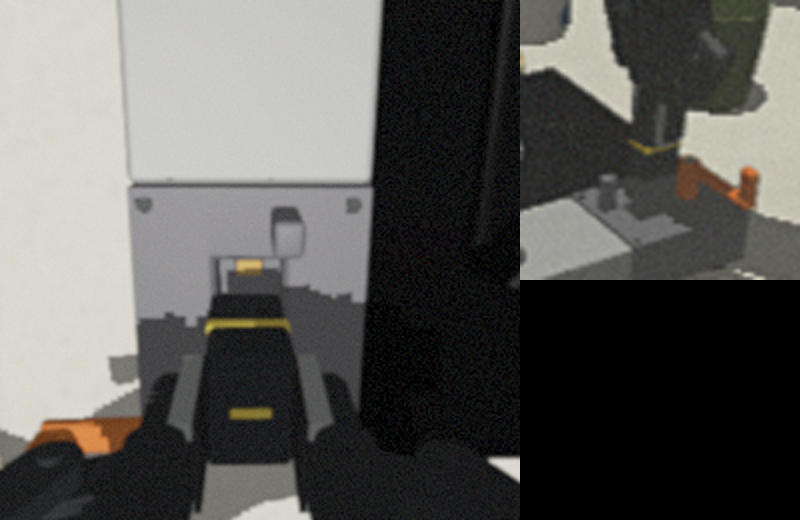

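The crop shows the battery centred in x over the pocket (columns 212–288, battery 206–291), with the lever still open. Lowering gently.

Request:
move_arm --plan '[[[0,-0.05,1.5,0,-1],[0,0,0.7,0,-1],[0,0,0.4,0,-1],[0,0,0.3,0,-1],[0,0,0.3,0,-1],[0,0,0,0,-1]]]'

```text
time_s: 4.9
tcp_pos: [512.7, -129.8, 103.3]
orientation: [0.0, 0.726, 0.688, 0.0]
ft_force: [1.3, 0.3, -1.1]
grip_width: 21.0
grip_force: 40.4
```

Request:
move_arm --plan '[[[0,0,0.4,0,-1],[0,0,0.4,0,-1],[0,0,0.4,0,-1],[0,0,0,0,-1]]]'

```text
time_s: 5.23
tcp_pos: [512.7, -129.6, 90.6]
orientation: [0.0, 0.726, 0.688, 0.0]
ft_force: [2.1, -0.2, -1.6]
grip_width: 20.9
grip_force: 40.0
```

Request:
move_arm --plan '[[[0,0,0.4,0,-1],[0,0,0.3,0,-1],[0,0,0.2,0,-1],[0,0,0.2,0,-1],[0,0,0,0,-1],[0,0,0,0,-1]]]'

```text
time_s: 5.73
tcp_pos: [511.7, -129.6, 80.9]
orientation: [-0.0, 0.726, 0.688, -0.0]
ft_force: [-2.5, 1.0, 13.1]
grip_width: 21.0
grip_force: 39.9
```

The battery bottomed out: TCP z 80.9 and 13 N up, against an expected 81.7. Releasing and lifting.

Request:
move_arm --plan '[[[0,0,0,0,-0.4],[0,0,0,0,0],[0,0,0,0,0],[0,0,0,0,0],[0,0,-3,0,0],[0,0,-3,0,0],[0,0,-2,0,0],[0,0,0,0,0]]]'

```text
time_s: 6.4
tcp_pos: [513.7, -130.0, 163.6]
orientation: [0.002, 0.726, 0.688, 0.001]
ft_force: [0.3, -0.7, -0.7]
grip_width: 42.8
grip_force: 0.0
```

Run:
```python
from h import *
plan([444.8,-162.5,160],178)
f=grab('wrist');hsv=cv2.cvtColor(f['image'],cv2.COLOR_BGR2HSV);y=cv2.inRange(hsv,(18,120,90),(35,255,255))
for a,c in zip(*[cv2.connectedComponentsWithStats(y)[i] for i in(2,3)]): 
    if 20<a[4]<400: print(a,onz(f,*c,72).round(1))
print(proj(f,[512.9,-128.8,72]))
```

```text
13 from [ 513.7 -130.   163.6] 86.87 d [-68.9 -32.5  -3.6] dyaw 91.13
[np.float64(-0.28), np.float64(-0.52), np.float64(0.03), np.float64(-7.01)]
[np.float64(-0.21), np.float64(-0.55), np.float64(0.03), np.float64(-7.01)]
[np.float64(-0.15), np.float64(-0.57), np.float64(0.03), np.float64(-7.01)]
[np.float64(-0.07), np.float64(-0.58), np.float64(0.03), np.float64(-7.01)]
[np.float64(-0.0), np.float64(-0.59), np.float64(0.03), np.float64(-7.01)]
[np.float64(0.07), np.float64(-0.58), np.float64(0.03), np.float64(-7.01)]
[np.float64(0.14), np.float64(-0.57), np.float64(0.03), np.float64(-7.01)]
[np.float64(0.21), np.float64(-0.55), np.float64(0.03), np.float64(-7.01)]
[np.float64(0.27), np.float64(-0.52), np.float64(0.03), np.float64(-7.01)]
[np.float64(0.33), np.float64(-0.48), np.float64(0.03), np.float64(-7.01)]
[np.float64(0.39), np.float64(-0.44), np.float64(0.03), np.float64(-7.01)]
[np.float64(0.44), np.float64(-0.39), np.float64(0.03), np.float64(-7.01)]
[np.float64(0.48), np.float64(-0.33), np.float64(0.03), np.float64(-7.01)]
[315  10  13   7  36] [518.8   3.   72. ]
[308 182  27   4  73] [ 513.2 -106.8   72. ]
[315 208  13   4  49] [ 511.5 -127.6   72. ]
(np.float64(322.73854739316045), np.float64(210.85837398704248))
```

Request:
move_arm --plan '[[[-0.3,-0.5,0,-7,0],[-0.2,-0.55,0,-7,0],[-0.15,-0.6,0,-7,0],[-0.1,-0.6,0,-7,0],[0,-0.6,0,-7,0],[0.1,-0.6,0,-7,0],[0.15,-0.6,0,-7,0],[0.2,-0.55,0,-7,0],[0.3,-0.5,0,-7,0],[0.3,-0.5,0,-7,0]]]'

```text
time_s: 7.28
tcp_pos: [457.4, -155.1, 159.1]
orientation: [-0.001, 0.197, 0.98, 0.0]
ft_force: [-0.5, -0.8, -0.1]
grip_width: 42.8
grip_force: 0.0
```

Request:
move_arm --plan '[[[0.4,-0.45,0,-7,0],[0.45,-0.4,0,-7,0],[0.5,-0.35,0,-7,0],[0,0,0,0,0],[0,0,0,0,0]]]'

```text
time_s: 7.7
tcp_pos: [441.4, -163.1, 159.4]
orientation: [-0.001, 0.021, 1.0, 0.001]
ft_force: [-0.6, -0.8, 0.2]
grip_width: 42.6
grip_force: 0.0
```

Run:
```python
from h import *
plan([444.8,-162.5,111],178)
f=grab('wrist');hsv=cv2.cvtColor(f['image'],cv2.COLOR_BGR2HSV);y=cv2.inRange(hsv,(5,130,90),(17,255,255))
n,l,s,c=cv2.connectedComponentsWithStats(y)
for a,q in zip(s,c):
    if a[4]>60: print(a,q)
print('tab top pred',proj(f,[444.8,-162.5,106]),'pivot',proj(f,[510.8,-164.7,81]))
k=np.argmax([a[4] for a in s[1:]])+1
x,yy,w,h=s[k][:4]
for r in range(yy,yy+h,4): xs=np.nonzero(l[r]==k)[0]; print(r,xs.min(),xs.max(),end='; ')
```

```text
2 from [ 441.4 -163.1  159.4] 177.65 d [  3.4   0.6 -48.4] dyaw 0.35
[np.float64(-0.17), np.float64(0.04), np.float64(2.42), np.float64(-0.18)]
[np.float64(-0.17), np.float64(0.04), np.float64(2.42), np.float64(-0.18)]
[     0      0    640    400 254563] [319.48487015 199.16029431]
[ 314  213   22   95 1429] [323.57382785 259.5563331 ]
tab top pred (np.float64(323.66964435804795), np.float64(235.79802095829817)) pivot (np.float64(324.4408651929647), np.float64(298.8761028216266))
213 317 328; 217 315 330; 221 316 330; 225 316 330; 229 315 330; 233 316 330; 237 316 330; 241 316 330; 245 316 330; 249 316 330; 253 316 330; 257 317 330; 261 317 330; 265 317 330; 269 317 331; 273 316 331; 277 316 333; 281 316 333; 285 315 333; 289 315 334; 293 315 334; 297 314 335; 301 315 334; 305 318 331;
```

Request:
move_arm --plan '[[[-0.2,0,2.4,0,0],[-0.1,0,2.4,0,0],[0,0,0,0,-0.5],[0,0,0,0,-0.6],[0,0,0,0,-0.6],[0,0,0,0,-0.6]]]' --grip_force 20

```text
time_s: 8.25
tcp_pos: [445.5, -163.0, 113.2]
orientation: [0.001, 0.019, 1.0, -0.0]
ft_force: [-0.1, -1.0, 0.3]
grip_width: 16.8
grip_force: 0.0
```

Run:
```python
from h import *
st=ctrl.read_state();p=st['tcp_pos'];y=yaw(st);print(p,y,st['grip_width'],st['ft_force'])
# arc about pivot, radius 66, rotating tool with lever; small total beyond
piv=np.array([510.8,-164.7]);
R=66
a=np.radians(178); da=-np.radians(7)
# chord in tool frame at row start: tool x azimuth = arm azimuth outward
q=R*np.array([np.cos(da)-1,np.sin(da)]); print('per-row tool shift mm x',q[0],' y',-q[1]) 
print('shut TCP',piv+R*np.array([np.cos(np.radians(86.7)),np.sin(np.radians(86.7))]))
```

```text
[ 445.51072948 -162.98240261  113.22191836] 177.86732288720412 16.84439281927474 [-0.10201941 -0.97599649  0.29178745]
per-row tool shift mm x -0.4919539916727491  y 8.043376664739734
shut TCP [514.59922578 -98.8094401 ]
```

Request:
move_arm --plan '[[[-0.05,0.8,0,7,-0.6],[-0.05,0.8,0,7,-0.6],[-0.05,0.8,0,7,-0.6],[-0.05,0.8,0,7,-0.6],[-0.05,0.8,0,7,-0.6],[-0.05,0.8,0,7,-0.6],[0,0,0,0,-0.6]]]'

```text
time_s: 8.83
tcp_pos: [465.1, -118.7, 113.5]
orientation: [0.001, 0.377, 0.926, 0.001]
ft_force: [0.4, 0.1, 0.2]
grip_width: 17.0
grip_force: 0.0
```

Run:
```python
from h import *
st=ctrl.read_state();p=st['tcp_pos'];y=yaw(st);a=np.radians(y);print(p-np.r_[510.8+66*np.cos(a),-164.7+66*np.sin(a),111],y)
```

```text
[ 1.48147545 -0.13337264  2.54133176] 135.6458675565978
```

Request:
move_arm --plan '[[[-0.05,0.8,0,7,-0.6],[-0.05,0.8,0,7,-0.6],[-0.05,0.8,0,7,-0.6],[-0.05,0.8,0,7,-0.6],[-0.05,0.8,0,7,-0.6],[-0.05,0.8,0,7,-0.6],[-0.05,0.8,0,7,-0.6],[0,0.2,0,0,-0.6],[0,0,0,0,-0.6]]]'

```text
time_s: 9.58
tcp_pos: [516.6, -100.4, 112.7]
orientation: [0.0, 0.724, 0.69, 0.0]
ft_force: [-1.0, -0.3, -0.4]
grip_width: 16.9
grip_force: 0.0
```

Request:
move_arm --plan '[[[0,0.15,0,0,-0.6],[0,0.15,0,0,-0.6],[0,0,0,0,-0.6]]]'

```text
time_s: 9.83
tcp_pos: [518.1, -100.7, 112.2]
orientation: [-0.001, 0.725, 0.688, -0.001]
ft_force: [-2.9, 0.6, 1.6]
grip_width: 17.0
grip_force: 1.4
```

Request:
move_arm --plan '[[[0,0.2,0,0,-0.6],[0,0.2,0,0,-0.6],[0,0,0,0,-0.6]]]'

```text
time_s: 10.08
tcp_pos: [518.9, -100.5, 111.8]
orientation: [-0.003, 0.726, 0.688, -0.003]
ft_force: [-13.5, 3.6, 10.1]
grip_width: 17.2
grip_force: 6.3
```

Request:
move_arm --plan '[[[0,-0.4,0,0,-0.6],[0,0,0,0,0],[0,0,0,0,0],[0,0,-3.5,0,0],[0,0,-3.5,0,0.3],[-2,0,-3.5,0,0.3],[-2,0,0,0,0.3],[0,0,0,0,0.3]]]'

```text
time_s: 10.75
tcp_pos: [518.3, -144.6, 219.5]
orientation: [0.003, 0.727, 0.686, 0.001]
ft_force: [-0.8, -0.2, -0.7]
grip_width: 55.4
grip_force: 0.0
```

Run:
```python
from h import *
f=grab('wrist');im=f['image'];hsv=cv2.cvtColor(im,cv2.COLOR_BGR2HSV);y=cv2.inRange(hsv,(5,130,60),(17,255,255))
n,l,s,c=cv2.connectedComponentsWithStats(y)
k=np.argmax(s[1:,4])+1;print(s[k],c[k]);ys,xs=np.nonzero(l==k)
for t in range(0,91,15):
    a=np.radians(86.7+t/10); p=[510.8+66*np.cos(a),-164.7+66*np.sin(a),106]; print(t/10,np.round(proj(f,p),1))
print('pivot',proj(f,[510.8,-164.7,81]))
for r in range(ys.min(),ys.max(),5): q=xs[ys==r]; print(r,q.min(),q.max(),end='; ')
print(); plan([500,250,240],86.7)
yy=cv2.inRange(hsv,(18,120,90),(35,255,255));n,l,s,c=cv2.connectedComponentsWithStats(yy);print([(a[:5].tolist(),q.round(1).tolist()) for a,q in zip(s,c) if 20<a[4]<900])
cv2.imwrite('pics/w5.png',im)
```

```text
[ 308  138   18   85 1123] [316.51647373 178.94568121]
0.0 [315.7 148.5]
1.5 [313.5 148.5]
3.0 [311.3 148.6]
4.5 [309.1 148.7]
6.0 [307.  148.9]
7.5 [304.8 149.2]
9.0 [302.6 149.5]
pivot (np.float64(316.97972443102697), np.float64(215.29539939369926))
138 312 321; 143 310 322; 148 310 322; 153 309 323; 158 309 323; 163 310 322; 168 310 323; 173 310 323; 178 310 323; 183 310 323; 188 310 323; 193 311 323; 198 311 322; 203 310 324; 208 309 325; 213 308 325; 218 309 325; 
10 from [ 517.7 -142.7  218.3] 86.71 d [-17.7 392.7  21.7] dyaw -0.01
[np.float64(3.91), np.float64(-0.4), np.float64(-0.22), np.float64(0.0)]
[np.float64(3.91), np.float64(-0.4), np.float64(-0.22), np.float64(0.0)]
[np.float64(3.91), np.float64(-0.4), np.float64(-0.22), np.float64(0.0)]
[np.float64(3.91), np.float64(-0.4), np.float64(-0.22), np.float64(0.0)]
[np.float64(3.91), np.float64(-0.4), np.float64(-0.22), np.float64(0.0)]
[np.float64(3.91), np.float64(-0.4), np.float64(-0.22), np.float64(0.0)]
[np.float64(3.91), np.float64(-0.4), np.float64(-0.22), np.float64(0.0)]
[np.float64(3.91), np.float64(-0.4), np.float64(-0.22), np.float64(0.0)]
[np.float64(3.91), np.float64(-0.4), np.float64(-0.22), np.float64(0.0)]
[np.float64(3.91), np.float64(-0.4), np.float64(-0.22), np.float64(0.0)]
[([309, 10, 10, 6, 23], [313.2, 13.4])]
```

Lever shut: tab column 316 against 315.7 predicted for angle 0. Next is a stop to measure the spindle on the way to the knob.

Request:
move_arm --plan '[[[3.9,-0.2,-0.2,0,0.3],[3.9,-0.2,-0.2,0,0.3],[2.0,-0.1,0,0,0.3],[0,0,0,0,0.3],[0,0,0,0,0.3],[0,0,0,0,0.3]]]'

```text
time_s: 11.3
tcp_pos: [517.4, -42.3, 220.7]
orientation: [-0.0, 0.726, 0.688, -0.0]
ft_force: [-0.2, -0.2, 0.0]
grip_width: 55.6
grip_force: 0.0
```

Run:
```python
from h import *
f=grab('wrist');im=f['image'];hsv=cv2.cvtColor(im,cv2.COLOR_BGR2HSV)
np.savez('spin.npz',**{k:np.array(v) for k,v in f.items()})
st=ctrl.read_state();print(st['tcp_pos'],yaw(st))
pr=np.array(proj(f,[521.2,16,79]));print('pred tip',pr,'base',proj(f,[521.2,16,50]))
u,v=pr.astype(int);x0,y0=max(u-45,0),max(v-45,0)
c=cv2.resize(im[y0:y0+90,x0:x0+90],None,fx=6,fy=6,interpolation=cv2.INTER_CUBIC);print(x0,y0);cv2.imwrite('pics/sp.png',c)
yy=cv2.inRange(hsv,(8,100,90),(35,255,255));n,l,s,q=cv2.connectedComponentsWithStats(yy);print([(a.tolist(),b.round(1).tolist()) for a,b in zip(s,q) if 15<a[4]<2000])
```

```text
[517.29145541 -42.90368132 220.78377239] 86.86158560174823
pred tip [325.41317561 129.49488211] base (np.float64(325.33038130886325), np.float64(127.33300643391874))
280 84
[([578, 78, 11, 17, 139], [582.9, 85.7]), ([316, 118, 20, 20, 77], [325.5, 124.2]), ([314, 242, 19, 70, 865], [324.5, 276.4]), ([636, 341, 4, 6, 17], [637.9, 343.0])]
```

View pics/sp.png

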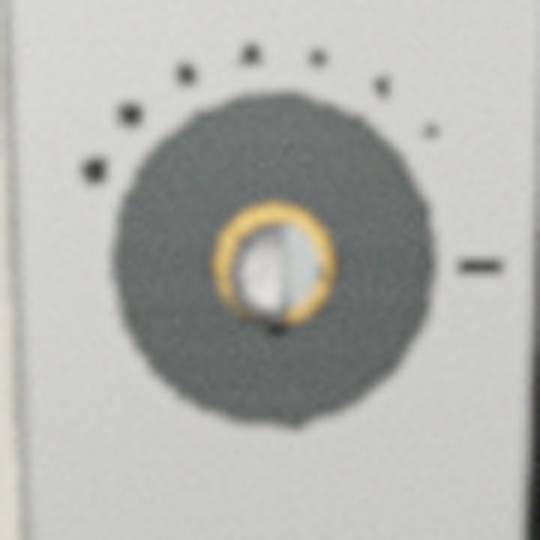

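The disc centre at crop (273,260) gives px (325.5,127.3), which matches the predicted (325.3,127.3). The spindle is at (521.2,16.0), with the flat and off mark toward +x. On to the knob.

Request:
move_arm --plan '[[[3.9,0,-0.2,0,0.3],[3.9,0,-0.2,0,0.3],[3.9,0,0,0,0.3],[3.9,0,0,0,0.3],[3.9,0,0,0,0.3],[3.9,0,0,0,0.3],[3.9,0,0,0,0.3],[3.9,0,0,0,0.3],[0,0,0,0,0.3],[0,0,0,0,0.3]]]'

```text
time_s: 12.18
tcp_pos: [534.2, 271.0, 224.7]
orientation: [-0.0, 0.725, 0.689, -0.0]
ft_force: [0.4, -0.8, 0.8]
grip_width: 55.6
grip_force: 0.0
```

Run:
```python
from h import *
f=grab('wrist');im=f['image'];g=cv2.cvtColor(im,cv2.COLOR_BGR2GRAY)
st=ctrl.read_state();print(st['tcp_pos'],yaw(st),st['joints'].round(2))
pr=np.array(proj(f,[522,312,10]));print(pr);u,v=pr.round().astype(int);
x0,x1,y0,y1=u-80,u+80,max(v-80,0),v+80
m=(g[y0:y1,x0:x1]<60).astype(np.uint8);n,l,s,c=cv2.connectedComponentsWithStats(m)
for a,q in zip(s,c):
    if a[4]>100: print(a,q+[x0,y0])
np.savez('knob.npz',**{k:np.array(v) for k,v in f.items()})
x0,y0=u-40,max(v-40,0)
c=im[y0:y0+80,x0:x0+80].astype(float); c=np.clip((c/140)**.6*255,0,255).astype(np.uint8)
cv2.imwrite('pics/kn.png',cv2.resize(c,None,fx=7,fy=7,interpolation=cv2.INTER_CUBIC)); print(x0,y0)
```

```text
[534.43112439 268.73024933 224.59129399] 86.89837215824755 [-0.3   0.51 -0.38  1.91  0.26  0.77 -0.88]
[311.86425653 141.45179862]
[    0     0   160   160 24277] [311.19574082 140.23919759]
[ 62   0  23  10 135] [304.58518519  65.28148148]
[ 68  56  35  36 763] [316.43643512 134.30144168]
[ 70 133  22  21 368] [312.33967391 203.60054348]
272 101
```

View pics/kn.png

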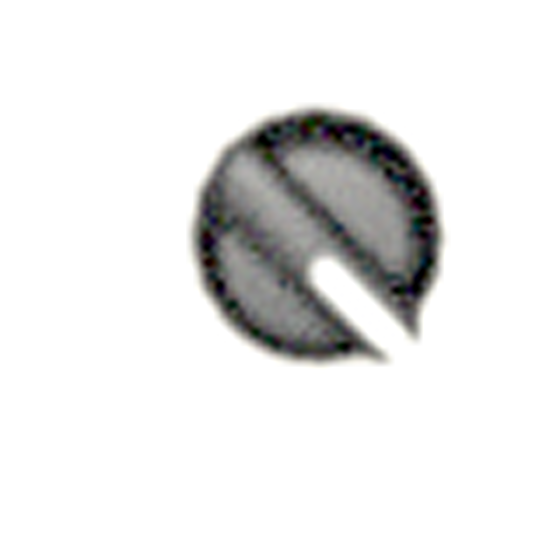

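Pointer in the crop: white line from (322,270) to (401,349), down-right. The skirt circle centre is at (317,235).

Run:
```python
from h import *
f=dict(np.load('knob.npz'))
P=lambda u,v,z: onz(f,272+u/7-.43,101+v/7-.43,z)
e=P(401,349,38);i=P(322,270,38);o=P(240,158,38)
print('ptr end',e.round(1),'inner',i.round(1),'other',o.round(1),'mid',((e+o)/2).round(1))
d=e-i;print('az',np.degrees(np.arctan2(d[1],d[0])));d=e-o;print('az2',np.degrees(np.arctan2(d[1],d[0])),np.linalg.norm(d))
for z in(0,10,18): print(z,P(317.5,235,z).round(1))
```

```text
ptr end [540.5 304.8  38. ] inner [529.4 317.   38. ] other [518.4 333.7  38. ] mid [529.5 319.2  38. ]
az -47.73751053186626
az2 -52.58929427762134 36.288135540969925
0 [527.9 319.    0. ]
10 [528.2 319.8  10. ]
18 [528.4 320.5  18. ]
```

Run:
```python
from h import *
plan([528.3,319.6,100],131.0)
```

```text
7 from [534.4 268.7 224.6] 86.9 d [  -6.1   50.9 -124.6] dyaw 44.1
[np.float64(0.72), np.float64(-0.13), np.float64(1.78), np.float64(-6.3)]
[np.float64(0.73), np.float64(-0.05), np.float64(1.78), np.float64(-6.3)]
[np.float64(0.73), np.float64(0.03), np.float64(1.78), np.float64(-6.3)]
[np.float64(0.72), np.float64(0.11), np.float64(1.78), np.float64(-6.3)]
[np.float64(0.71), np.float64(0.19), np.float64(1.78), np.float64(-6.3)]
[np.float64(0.68), np.float64(0.27), np.float64(1.78), np.float64(-6.3)]
[np.float64(0.65), np.float64(0.34), np.float64(1.78), np.float64(-6.3)]
```

Request:
move_arm --plan '[[[0.7,-0.1,1.8,-6.3,0.1],[0.7,-0.05,1.8,-6.3,0.1],[0.75,0,1.8,-6.3,0.1],[0.7,0.1,1.8,-6.3,0.1],[0.7,0.2,1.8,-6.3,0.1],[0.7,0.3,1.8,-6.3,0.1],[0.65,0.3,1.7,-6.3,0.1],[0,0,0,0,0.1],[0,0,0,0,0.1],[0,0,0,0,0.1]]]'

```text
time_s: 13.07
tcp_pos: [528.7, 317.9, 100.8]
orientation: [0.0, 0.417, 0.909, -0.0]
ft_force: [0.0, -0.9, -0.7]
grip_width: 46.8
grip_force: 0.0
```

Run:
```python
from h import *
f=grab('wrist');im=f['image'];g=cv2.cvtColor(im,cv2.COLOR_BGR2GRAY);st=ctrl.read_state();print(st['tcp_pos'],yaw(st))
pe=np.array(proj(f,[540.5,304.8,38]));pc=np.array(proj(f,[528.3,319.6,38]));print('pred end',pe,'centre',pc,'skirt c',proj(f,[528.3,319.6,10]))
m=(g<80).astype(np.uint8)[80:260,250:400];n,l,s,c=cv2.connectedComponentsWithStats(m)
for a,q in zip(s,c):
    if a[4]>200:print(a+[250,80,0,0,0],q+[250,80])
# white line inside the bar region
u,v=pe.round().astype(int)
print(g[v-22:v+14:2,u-12:u+14:2])
plan([528.3,319.6,48],131)
```

```text
[528.77844731 318.32034374 101.27240269] 130.72382172494716
pred end [323.87471066 250.04809741] centre [324.44104683 224.25480871] skirt c (np.float64(324.4404519964151), np.float64(210.10698211110923))
[  250    80   150   180 22686] [322.35793    163.93070616]
[370  98  30  40 924] [385.81385281 118.28138528]
[ 296  181   56   69 2521] [323.77310591 210.2614042 ]
[250 239  32  21 490] [267.88163265 251.0122449 ]
[369 239  31  21 378] [381.25925926 251.1957672 ]
[[  2   0   9   8   1  57  93  52  17  11   3   5   1]
 [ 48  23   0   0   1  60  96  58   5   0   7  22  51]
 [ 91  72  30   0   3  60  96  54   0   0  24  82  93]
 [ 98  95  57   7   3  53  94  62   7   0  40  95  97]
 [ 97  97  60   0   0  52  96  67  17   2  37  91  95]
 [ 95  99  58   0  14  43  96  67   0   5  35  89  98]
 [ 98  97  64   2   5  44  98  63   4   1  32  91  95]
 [ 99  97  72  12   0  44  90  64   1   0  28  88 100]
 [ 97  98  62  10   2  41  93  65   0   2  28  86  98]
 [ 97  98  72  10   0  35  91  75  17   0  53  94  97]
 [ 98  94  92  69  30  45  89  72  38  56  83  98  96]
 [101  95 101  96  90  92  93  97  93  96  95  96  97]
 [ 98  94  95  98 100  99 100  97  99  95  97  98  99]
 [ 97  98  94 101  98 100  98  95  98  99 100  99  93]
 [ 99 100 101  98 100  97 102  95  95  97  96  93  95]
 [ 94  97  97  97  95  97  98  98  98  97  95  97 102]
 [ 98  98  95  96  97  96  98  98  97  92  97  97  95]
 [ 94  94  94  93 100  97  98  96  97 100  96  95  98]]
2 from [528.8 318.3 101.3] 130.72 d [ -0.5   1.3 -53.3] dyaw 0.28
[np.float64(0.06), np.float64(0.02), np.float64(2.66), np.float64(-0.14)]
[np.float64(0.06), np.float64(0.02), np.float64(2.66), np.float64(-0.14)]
```

The bar is aligned with the tool and the pointer is along −tool x. Descending and gripping.

Request:
move_arm --plan '[[[0.05,0,2.6,0,0.1],[0.05,0,2.6,0,0.1],[0,0,0.1,0,0.1],[0,0,0,0,-0.3],[0,0,0,0,-0.6],[0,0,0,0,-1],[0,0,0,0,-1],[0,0,0,0,-1],[0,0,0,0,-1]]]' --grip_force 70

```text
time_s: 13.87
tcp_pos: [528.0, 320.8, 49.2]
orientation: [0.001, 0.415, 0.91, 0.001]
ft_force: [-0.8, -1.0, 7.2]
grip_width: 10.1
grip_force: 70.8
```

Request:
move_arm --plan '[[[0,0,0,0,-1],[0,0,-2,0,-1],[0,0,-4,0,-1],[0,0,-4,0,-1],[0,0,-2,0,-1],[0,0,0,0,-1],[0,0,0,0,-1]]]'

```text
time_s: 14.45
tcp_pos: [528.0, 320.4, 169.5]
orientation: [0.001, 0.415, 0.91, 0.001]
ft_force: [1.0, 0.2, -0.8]
grip_width: 10.0
grip_force: 69.9
```

Run:
```python
from h import *
f=grab('wrist');im=f['image'];g=cv2.cvtColor(im,cv2.COLOR_BGR2GRAY);st=ctrl.read_state();T=st['tcp_pos'];y=yaw(st);print(T,y,st['grip_width'])
a=np.radians(y);X=np.array([np.cos(a),np.sin(a),0])
for dz in(8,10,12): print(dz,'centre',proj(f,T-[0,0,dz]),'end',proj(f,T-X*20-[0,0,dz]))
u,v=np.round(proj(f,T-X*20-[0,0,10])).astype(int); print(u,v); print(g[v-30:v+16:2,u-16:u+18:2])
plan([521.2,16,170],176.7)
```

```text
[527.45437435 319.92649972 167.98357491] 130.95111214196933 10.314516019113597
8 centre (np.float64(321.16949859360193), np.float64(268.69483559211864)) end (np.float64(321.3090550999337), np.float64(302.8434455418549))
10 centre (np.float64(321.1967174245823), np.float64(266.58098723773617)) end (np.float64(321.3334557412009), np.float64(300.38299210852017))
12 centre (np.float64(321.2232333493483), np.float64(264.5217274564499)) end (np.float64(321.357250580431), np.float64(297.9836250903278))
321 300
[[ 78  72  42  19  24  18   7   1  11  20  19  10   5   0   0  13  13]
 [ 83  80  47  17  14   3   0   5  12  85  96  58   2  10  11   4  11]
 [ 73  81  57  18  21   3  12   9  27  94 108  68   5   7   0  26  17]
 [ 36  77  54  15   5   7  15   4  29  85 102  64   8   8   1  18  23]
 [ 18  76  52  23  26  10   0   7  17  90 107  60   5   0   0  20  14]
 [ 27  52  38  20   4  13   0   2  20  88 106  63   0   0   5  26   7]
 [ 27  17  23  24  24  14  12   3  27  89 101  66   0   1   2   6  24]
 [ 17  25  13  18  25   3   2   5  25  85 102  65  11  10   0  12  31]
 [ 19  21  18  23  12  
[... 1028 characters left out ...]
 194 189  96]]
8 from [527.5 319.9 168. ] 130.95 d [  -6.3 -303.9    2. ] dyaw 45.75
[np.float64(-2.82), np.float64(-2.55), np.float64(-0.03), np.float64(-5.72)]
[np.float64(-2.55), np.float64(-2.82), np.float64(-0.03), np.float64(-5.72)]
[np.float64(-2.26), np.float64(-3.06), np.float64(-0.03), np.float64(-5.72)]
[np.float64(-1.94), np.float64(-3.27), np.float64(-0.03), np.float64(-5.72)]
[np.float64(-1.61), np.float64(-3.44), np.float64(-0.03), np.float64(-5.72)]
[np.float64(-1.25), np.float64(-3.59), np.float64(-0.03), np.float64(-5.72)]
[np.float64(-0.89), np.float64(-3.69), np.float64(-0.03), np.float64(-5.72)]
[np.float64(-0.52), np.float64(-3.76), np.float64(-0.03), np.float64(-5.72)]
```

Request:
move_arm --plan '[[[-2.8,-2.55,0,-5.7,-1],[-2.55,-2.8,0,-5.7,-1],[-2.25,-3.05,0,-5.7,-1],[-1.95,-3.25,0,-5.7,-1],[-1.6,-3.45,0,-5.7,-1],[-1.25,-3.6,0,-5.7,-1],[-0.9,-3.7,0,-5.7,-1],[-0.5,-3.75,0,-5.7,-1],[0,0,0,0,-1],[0,0,0,0,-1]]]'

```text
time_s: 15.33
tcp_pos: [519.8, 13.4, 165.7]
orientation: [-0.002, 0.033, 0.999, -0.0]
ft_force: [0.7, 0.6, 0.1]
grip_width: 10.0
grip_force: 69.9
```

Request:
move_arm --plan '[[[0,0,0,0,-1],[0,0,0,0,-1],[0,0,0,0,-1],[0,0,0,0,-1]]]'

```text
time_s: 15.67
tcp_pos: [520.7, 18.5, 167.2]
orientation: [-0.0, 0.029, 1.0, 0.0]
ft_force: [0.2, -0.3, 0.5]
grip_width: 9.8
grip_force: 69.9
```

```bash
cat > kc.py <<'E'
from h import *
st=ctrl.read_state();T=st['tcp_pos'];y=yaw(st)
f=grab('wrist');im=f['image'];g=cv2.cvtColor(im,cv2.COLOR_BGR2GRAY).astype(float)
a=np.radians(y);X=np.array([np.cos(a),np.sin(a),0]);Y=np.array([np.sin(a),-np.cos(a),0])
print(st['time_s'],T.round(1),round(y,2),st['grip_width'],st['ft_force'].round(1))
u,v=np.round(proj(f,T-X*12-[0,0,11])).astype(int)
for r in (v-8,v-4,v,v+4):
    w=np.clip(g[r,u-9:u+10]-45,0,None); c=(w*np.arange(u-9,u+10)).sum()/w.sum(); P=onz(f,c,r,T[2]-11.2)-T; print(r,round(c,2),'tool x,y',(P@X).round(2),(P@Y).round(2))
E
python3 - <<'E'
from kc import *
plan([521.2,16,140],176.7)
E
```

```text
15.6667 [520.7  18.5 167.2] 176.73 9.825211881940648 [ 0.2 -0.3  0.5]
278 324.6 tool x,y -7.38 1.25
282 324.61 tool x,y -9.73 1.25
286 324.62 tool x,y -12.09 1.26
290 324.6 tool x,y -14.48 1.25
1 from [520.7  18.3 167.3] 176.72 d [  0.5  -2.3 -27.3] dyaw -0.02
[np.float64(-0.06), np.float64(-0.22), np.float64(2.73), np.float64(0.02)]
```

```bash
cat >> kc.py <<'E'
C=np.array(f['extrinsics'])[:3,3]-T; print('cam in tool',(C@X).round(2),(C@Y).round(2),C[2].round(2))
col=g[:,u-6:u-3].mean(1); r0=int(proj(f,T-X*20-[0,0,11.2])[1]); k=r0-8+np.argmax(np.diff(col[r0-8:r0+9])); P=onz(f,u-4.5,k+.5,T[2]-11.2)-T; print('bar end tool x',(P@X).round(2))
E
python3 kc.py
python3 - <<'E'
from h import *
for n in('spin.npz','knob.npz'):
    f=np.load(n);E=f['extrinsics'];print(n,E[:3,3].round(2))
E
```

```text
15.7167 [520.7  18.3 167.3] 176.72 10.183034565147784 [-0.1  1.1 -0.1]
278 324.59 tool x,y -7.36 1.25
282 324.53 tool x,y -9.7 1.22
286 324.59 tool x,y -12.06 1.25
290 324.6 tool x,y -14.45 1.26
cam in tool 75.56 1.22 117.65
bar end tool x -20.2
spin.npz [521.45  34.27 338.39]
knob.npz [538.16 347.53 342.4 ]
```

The camera frame reads +1.2 mm in y relative to the TCP readings, so the target TCP over the spindle is (521.2,14.8).

Request:
move_arm --plan '[[[0,-0.3,1.2,0,-1],[0,-0.05,1.2,0,-1],[0,0,1.0,0,-1],[0,0,0,0,-1],[0,0,0,0,-1],[0,0,0,0,-1],[0,0,0,0,-1],[0,0,0,0,-1]]]'

```text
time_s: 16.43
tcp_pos: [520.8, 13.5, 133.7]
orientation: [0.0, 0.03, 1.0, 0.0]
ft_force: [0.3, -0.3, -0.1]
grip_width: 9.9
grip_force: 69.9
```

Run:
```python
from kc import *
plan([521.2,14.8,130],176.7)
```

```text
16.4333 [520.8  13.5 133.7] 176.6 9.93425013136522 [ 0.3 -0.3 -0.1]
278 324.58 tool x,y -7.36 1.22
282 324.64 tool x,y -9.7 1.25
286 324.62 tool x,y -12.07 1.25
290 324.6 tool x,y -14.45 1.23
cam in tool 75.67 1.21 117.61
bar end tool x -18.99
1 from [520.8  13.4 133.7] 176.59 d [ 0.4  1.4 -3.7] dyaw 0.11
[np.float64(-0.03), np.float64(0.14), np.float64(0.37), np.float64(-0.11)]
```

Correct by +1.4 mm in y, then lower in small steps.

Request:
move_arm --plan '[[[0,0.13,0.2,0,-1],[0,0,0.3,0,-1],[0,0,0.3,0,-1],[0,0,0.3,0,-1],[0,0,0,0,-1]]]'

```text
time_s: 16.9
tcp_pos: [520.2, 14.6, 121.6]
orientation: [-0.001, 0.03, 1.0, -0.0]
ft_force: [-0.2, 0.5, -0.3]
grip_width: 9.5
grip_force: 69.9
```

Request:
move_arm --plan '[[[0,0,0.3,0,-1],[0,0,0.3,0,-1],[0,0,0.3,0,-1],[0,0,0,0,-1]]]'

```text
time_s: 17.23
tcp_pos: [520.3, 14.6, 112.6]
orientation: [-0.0, 0.03, 1.0, -0.0]
ft_force: [-0.8, 0.8, -0.7]
grip_width: 10.1
grip_force: 69.8
```

Request:
move_arm --plan '[[[0,0,0.2,0,-1],[0,0,0.3,0,-1],[0,0,0.2,0,-1],[0,0,0,0,-1],[0,0,0,0,-1]]]' --grip_force 90

```text
time_s: 17.65
tcp_pos: [520.4, 14.7, 106.2]
orientation: [-0.0, 0.03, 1.0, -0.0]
ft_force: [-4.5, 0.8, 4.5]
grip_width: 9.4
grip_force: 93.8
```

Request:
move_arm --plan '[[[0,0,0.2,0,-1],[0,0,0.2,0,-1],[0,0,0,0,-1],[0,0,0,0,-1]]]'

```text
time_s: 17.98
tcp_pos: [520.4, 14.7, 102.5]
orientation: [-0.0, 0.03, 1.0, -0.0]
ft_force: [-4.7, -0.0, 6.5]
grip_width: 9.4
grip_force: 94.4
```

Request:
move_arm --plan '[[[0,0,0.2,0,-1],[0,0,0,0,-1],[0,0,0,0,-1]]]'

```text
time_s: 18.23
tcp_pos: [520.5, 14.8, 102.1]
orientation: [0.001, 0.03, 1.0, -0.001]
ft_force: [-9.1, -1.9, 29.9]
grip_width: 9.4
grip_force: 97.5
```

Request:
move_arm --plan '[[[0.05,0,0,0,-1],[0,0,0,0,-1],[0,0,0,0,-1],[0,0,0,0,-1],[0,0,0,0,-1],[0,0,0,0,-1]]]'

```text
time_s: 18.73
tcp_pos: [520.4, 14.8, 102.1]
orientation: [0.001, 0.03, 1.0, -0.001]
ft_force: [-9.0, -2.0, 29.3]
grip_width: 9.0
grip_force: 97.2
```

Run:
```python
from kc import *
s=grab('scene');hsv=cv2.cvtColor(s['image'],cv2.COLOR_BGR2HSV);o=cv2.inRange(hsv,(3,130,80),(17,255,255))[180:225,350:420]
ys,xs=np.nonzero(o);print('orange',xs.min()+350,xs.max()+350,ys.min()+180,ys.max()+180,len(xs)); print('shut tab pred',proj(s,[514.6,-98.8-1,106]),'pivot',proj(s,[510.8,-165,81]))
```

```text
18.7333 [520.4  14.8 102.1] 176.61 8.997996932632581 [-9.  -2.  29.3]
278 324.58 tool x,y -7.41 1.21
282 324.55 tool x,y -9.75 1.2
286 324.7 tool x,y -12.12 1.28
290 324.59 tool x,y -14.51 1.22
cam in tool 75.81 1.38 117.51
bar end tool x -15.41
orange 356 380 193 206 130
shut tab pred (np.float64(358.57422107673585), np.float64(193.22496723750507)) pivot (np.float64(377.63642893662507), np.float64(195.5838624627655))
```

The knob is at its stop (TCP z 102.1 against 102.2 expected, about 29 N held), the pointer is aligned at yaw −3.4°, and the lever is still shut. Handing in.

```bash
python3 -c "
from workcell import ctrl
print(ctrl.hand_in())"
```

```text
the job is handed in; nothing more can be done
None
```

I seated the battery, swung the lever shut, and put the knob home on the spindle with its pointer at the off mark. I handed in at about 19 s with the gripper pressing the knob against its stop at about 29 N; the result was not reported back.

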